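Turn the trolley wheel valve-up

ROBOT

A 6-joint arm with a two-finger parallel gripper is mounted at the origin on the work surface. World frame = base frame: x ahead of the robot, y to its left, z up, the work surface at z = 0. Lengths are in m, angles in degrees, forces in N, time in s.
With the tool pointing down it reaches from about 0.375 to 0.9 m from the base axis. Payload 3.1 kg.
Tool frame: the origin (TCP) lies on the centre line of the jaws, within the pads' length; the fingertips stand 8 mm ahead of it and the grasp point (between the pads) lies 11 mm behind it; y points along the fingers, x is the direction in which the jaws open and shut, and the axes are right-handed (so a half turn about y gives the same grasp; the last joint's range is limited). The gripper opens to 87 mm and grips with 3 to 60 N. Pads are 19 mm wide; open, the fingers measure 117 mm over their backs; the gripper's body (75 mm by 190 mm) begins 51 mm behind the grasp point.
Start: joints at [-86.545, 30.224, 82.088, -0, 67.689, -10.227], TCP at [0.148, -0.607, 0.231] pointing down, gripper open.
Joint ranges: [-176.69, 176.69], [-43.24, 126.21], [12.49, 139.97], [-82, 262], [0, 151.66], [-163.58, 163.58]. Speed limits (degrees/s): [159.86, 159.86, 180, 180, 180, 180].

INTERFACE

Orientations are given as a 3x3 rotation matrix whose columns are the frame's x, y, z axes.
In Python, from rig import read_state, imaging, job, spotter gives the robot as it stands.
- The arm moves only by the tool apply_moves, never from a script. Its argument "steps" is a list of rows, each an object of numbers: "x", "y", "z": the shift along the world's x, y, z in mm; "spin": the turn about the world's z in rad. In form: [{"x": .., "y": .., "z": .., "spin": ..}, ...]. A call has 1 to 12 rows; each row shifts and turns the pose as measured when the row begins; what a row does not reach is not made up. A row lasts 1/10 s, in which the tool goes at most 50 mm and 8.59 degrees, less where a joint would pass 70% of its speed; a pose out of reach is approached as far as the arm can. A call is refused whole if a number of a shift passes 50 or a number of a turn 0.15, either way. A call with a gripper value outside its range is refused whole. "grip" is the finger opening in mm, from 0 to 87, set as the call begins (left out, the last holds). The fingers move at their own pace and stop on an object; the grip force is fixed at half the most. Time passes only in rows, so rows that do not move let the fingers close. It gives the time, the measured TCP pose, the force and the opening at its end, in the units of the state.
- read_state(): the state, without advancing time (a new reading comes with each control period).
- imaging.capture(name): name is "scene" or "top" or "wrist"; returns the picture (420x560x3 uint8, red, green, blue); there is no depth.
- imaging.camera_params(name): a dict with "fov_y" (degrees; the focal length in pixels is half the picture's height over the tangent of half this angle, whatever the lens; pixels are square), "cx", "cy" (the principal point, pixels), "dist" ([k1, k2, p1, p2, k3] as OpenCV has them; the pictures are not rectified), "R" (3x3) and "t" (3): a world point X has camera coordinates R X + t. Camera axes: x right, y down, z forward; pixel columns grow to the right and rows downward; lengths in m; the calibration is good to about 2 mm. A picture is of the moment at which its call begins: read the wrist's pose just before it. camera_params takes no time and is no camera call; for the wrist camera it gives the pose at the moment of the call.
- job.hand_in(): hands the job in, once; it reports no verdict.
Trained networks look in the newest picture that a camera, given by its name, has taken for a name from the list of things; names that differ only in an ending like _2 or _b are one class to them, and where a whole thing is asked for, a point or a joint stands for the part that bears it (a point fixed in the world has none). Each returns a list of dicts, best first, with "score" (0 to 1); they miss things now and then, are a little off and sometimes report something else, mostly with a low value. They report only what shows in the picture. A call takes as long as a camera call.
- spotter.cut_out(name, camera): "mask" (420x560 bool, what is visible of it) and "rect" ([left, top, width, height] in pixels, round what is visible of it).
The state is a dict: "time_s": time; "joint_positions": joint angles; "qvel": joint speeds; "tau": joint torques, N m; "position": TCP position; "tcp_rot": TCP orientation; "force": force on the tool from outside, world axes, zero at the start; "moment": the same for the moment, N m; "opening": opening from 0.0 (shut) to 1.0 (fully open).
Only numpy, scipy, OpenCV 4.12 (cv2) and the standard library are available. Lean on these libraries where they do the work, as an engineer would, in place of code of your own. Each camera call takes 0.05 s, during which the arm holds its last target.

TASK

The pit trolley's wheel is mounted in the leaning stand: reach between the stand's arms with the fingertips and gently push one spoke after another, letting go between pushes, to turn the wheel until its yellow-capped valve stem points straight up, at the very top of the wheel, ready for the pump. Do not pinch or jolt them; keep off the freshly glued tyre and the valve stem, and leave everything else on the table where it is. Finish with the wheel at rest and the hand clear of it.

Things in the scene. Friction and masses are not known exactly. Their poses are not given: they have to be found in the camera images.
- stand: blue steel wheel stand fixed to the table, base plate 300 x 220 x 12 mm; origin on the table, 155 mm straight under the hub centre; z up, y to the left. The wheel's face is tilted 30 degrees from level and looks up and towards the stand's -x: the wheel's low edge is at -x, its top at +x.
- bridge (a point): outer end of the axle, 20 mm out of the face. Here three fixed blue arms, 10 mm thick, meet and cross over the face at that height above the spoke plane, out to posts 170 mm from the axle: one to the low point (6 o'clock), two at 60 degrees left and right of the top (10 and 2 o'clock). Three more lie straight under them, 65 mm below the spokes; free space between.
- wheel: trolley wheel, 302 mm across, red hub (44 mm), five spokes, rim from 98 mm radius. Origin at the hub centre in the plane of the spokes; z along the axle out of the face, x from the hub to the valve stem. Turns either way without end; drag of 0.2 N m (about 3 N at the spokes) keeps it where it is left, with no coasting. The openings between spokes go right through.
- tyre: the black tyre, freshly glued: from 109 to 151 mm radius; its front lies 1 mm below the plane of the spoke centre lines. Origin and axes as the wheel's.
- stem: brass valve stem 8 mm thick with yellow cap 12 mm thick; lies on the face over the tyre, pointing radially outwards, midway between spoke0 and spoke4, from 104 to 150 mm radius, 6 mm above the plane of the spokes. Origin and axes as the wheel's; its x is the direction in which the stem points.
- stem_tip (a point): the outer end of the valve stem's yellow cap, 150 mm from the axle, 6 mm above the plane of the spokes. With the stem straight up it lies at y = 0 of the stand, at the highest point of the face.
- spoke0: round aluminium spoke 12 mm thick from the hub to the rim, at 36 degrees from the stem (counter-clockwise seen from the face). Origin at the hub centre, axes as the wheel's.
- spoke0_mid (a point): point on the centre line of spoke0, 75 mm from the axle
- spoke1: round aluminium spoke 12 mm thick from the hub to the rim, at 108 degrees from the stem (counter-clockwise seen from the face). Origin at the hub centre, axes as the wheel's.
- spoke1_mid (a point): point on the centre line of spoke1, 75 mm from the axle
- spoke2: round aluminium spoke 12 mm thick from the hub to the rim, at 180 degrees from the stem (counter-clockwise seen from the face). Origin at the hub centre, axes as the wheel's.
- spoke2_mid (a point): point on the centre line of spoke2, 75 mm from the axle
- spoke3: round aluminium spoke 12 mm thick from the hub to the rim, at 252 degrees from the stem (counter-clockwise seen from the face). Origin at the hub centre, axes as the wheel's.
- spoke3_mid (a point): point on the centre line of spoke3, 75 mm from the axle
- spoke4: round aluminium spoke 12 mm thick from the hub to the rim, at 324 degrees from the stem (counter-clockwise seen from the face). Origin at the hub centre, axes as the wheel's.
- spoke4_mid (a point): point on the centre line of spoke4, 75 mm from the axle
- bottle: amber drinks bottle with yellow cap, 64 mm across, 210 mm tall, standing; origin at the centre of its underside; a bystander
- spray: white spray can, 60 mm across, 200 mm tall, standing; origin at the centre of its underside; a bystander
- tin_a: small tin with red cap, 54 mm across, 85 mm tall; origin at the centre of its underside; a bystander
- tin_b: second such tin, 54 mm across, 85 mm tall; origin at the centre of its underside; a bystander
- screwdriver: black screwdriver lying flat; origin at the centre of its underside; a bystander
- pliers: red-handled pliers lying flat, about 155 mm long; origin at the centre of its underside; a bystander
- axle_nut: steel nut, 28 mm across, 12 mm high, lying near the front of the stand; origin at the centre of its underside; a bystander
- pump_head: black and red pump head, about 50 mm long and 45 mm high, lying near the front of the stand; origin at the centre of its underside; a bystander

How it is judged (in metres and radians):
On the way, in this order (a step that is already met when the one before it is completed fails the run):
1. a fingertip pushes a spoke ((contact force between the fingers and spoke0 above 0.5 N or contact force between the fingers and spoke1 above 0.5 N or contact force between the fingers and spoke2 above 0.5 N or contact force between the fingers and spoke3 above 0.5 N or contact force between the fingers and spoke4 above 0.5 N)).
2. the fingers let go of the wheel before its stem is up (contact force between the fingers and wheel below 0.05 N and not (y of stem_tip in the frame of stand between -0.02 and 0.02 m and z of stem_tip in the frame of stand above 0.2 m)), for 0.2 s.
3. a spoke is pushed again ((contact force between the fingers and spoke0 above 0.5 N or contact force between the fingers and spoke1 above 0.5 N or contact force between the fingers and spoke2 above 0.5 N or contact force between the fingers and spoke3 above 0.5 N or contact force between the fingers and spoke4 above 0.5 N)).
4. the valve stem is straight up and the hand off the wheel (y of stem_tip in the frame of stand between -0.02 and 0.02 m and z of stem_tip in the frame of stand above 0.2 m and contact force between the arm and wheel below 0.05 N), for 0.2 s.
At the end, for the whole second after the job is handed in: The valve stem's tip lies at the top of the wheel, within 20 mm (about 8 degrees) to either side of straight up; the wheel is at rest and untouched; every loose thing lies within 20 mm of where it was (all of step 4 and angular speed of wheel below 0.05 rad/s and distance of each of bottle, spray, tin_a, tin_b, screwdriver, pliers, axle_nut, pump_head from where it was at the start of the episode below 0.02 m).
It fails at once if the tyre or the valve stem is touched (over 0.5 N) (contact force between any of the arm, the fingers and tyre above 0.5 N or contact force between any of the arm, the fingers and stem above 0.5 N).
It fails at once if the wheel is pinched or pushed roughly (over 40 N) (contact force between any of the fingers, the arm and wheel above 40 N).
It fails at once if a bystander is moved by more than 20 mm (distance of any of bottle, spray, tin_a, tin_b, screwdriver, pliers, axle_nut, pump_head from where it was at the start of the episode above 0.02 m).
It also fails if it takes over 64 s, if anything falls off the work surface, if the arm or the gripper's body presses on something with over 40 N, if the wrist force passes 120 N, or if a joint passes its speed limit or range.

## Working session

There is one attempt and no reset: what is moved stays moved. The work goes in short steps, Python scripts to look and compute and a tool call to move; the robot and the scene stay as the last step left them, time stands still between calls to the robot, and variables do not carry over. Pictures are saved under pics/ and viewed, and the job is handed in when it is done.

Besides the shell and the picture viewer there is one more tool, called as a command line: name --argument value ..., lists and objects as JSON in quotes. apply_moves: Moves the arm, as the interface text tells. Its arguments: {"type":"object","properties":{"steps":{"type":"array"},"grip":{"type":"number"}},"required":["steps"]}

```bash
mkdir -p pics
python3 - <<'E'
from rig import read_state, imaging
import cv2,numpy as np
s=read_state(); print(s)
for n in ["scene","top","wrist"]:
    p=imaging.camera_params(n); print(n,p)
    im=imaging.capture(n); cv2.imwrite(f"pics/{n}0.png",im[:,:,::-1])
E
```

```text
{'time_s': 0.0, 'joint_positions': array([-8.65433746e+01,  3.02794637e+01,  8.21564676e+01, -1.13904211e-03,
        6.76880607e+01, -1.02262422e+01]), 'qvel': array([-0.03887822,  0.07525424, -0.11620814,  0.1235971 , -0.00944099,
        0.00175633]), 'tau': array([-4.54209166e-04, -4.40043283e+01, -1.76591134e+01,  6.33994024e-02,
        5.83125022e-02, -1.79783856e-04]), 'position': array([ 0.14783302, -0.60653142,  0.22956582]), 'tcp_rot': array([[ 2.36554820e-01, -1.48836062e-04,  9.71618132e-01],
       [-9.71615802e-01,  2.15902122e-03,  2.36554583e-01],
       [-2.13295202e-03, -9.99997658e-01,  3.66115406e-04]]), 'force': array([ 0.56480231,  0.32432995, -0.59715105]), 'moment': array([-0.03875827, -0.00260423, -0.01396985]), 'opening': 1.0007871680084135}
scene {'fov_y': 52.95879940174202, 'cx': 277.5890243821167, 'cy': 210.27612501565042, 'dist': array([0.00893446, 0.        , 0.        , 0.        , 0.        ]), 'R': array([[-0.61468461,  0.78875533,  0.00527871],
       [ 0.67858152,  0.53221307, -0.50623746],
       [-0.40210689, -0.30759434, -0.86237798]]), 't': array([ 0.33406881, -0.26604169,  1.59116919])}
top {'fov_y': 45.88582509677008, 'cx': 276.5059223846195, 'cy': 208.8422518664233, 'dist': array([0.03024435, 0.        , 0.        , 0.        , 0.        ]), 'R': array([[-1.90671389e-02, -9.99815891e-01, -2.15119924e-03],
       [-9.97369754e-01,  1.91708866e-02, -6.99002892e-02],
       [ 6.99286604e-02,  8.12742534e-04, -9.97551664e-01]]), 't': array([-0.03138183,  0.49617829,  1.60104213])}
wrist {'fov_y': 62.84785006585587, 'cx': 279.5025931613112, 'cy': 207.22713613565347, 'dist': array([-0.0157542,  0.       ,  0.       ,  0.       ,  0.       ]), 'R': array([[ 0.23747929, -0.97139032, -0.00210645],
       [-0.93543936, -0.22927366,  0.26904793],
       [-0.2618335 , -0.06192285, -0.96312449]]), 't': array([-0.6230929 , -0.03271888,  0.39099211])}
```

View pics/scene0.png

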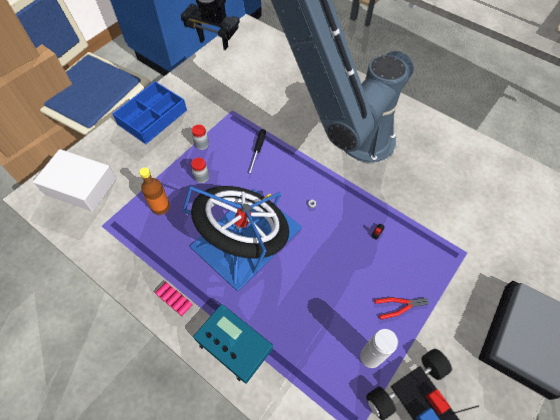

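View pics/top0.png

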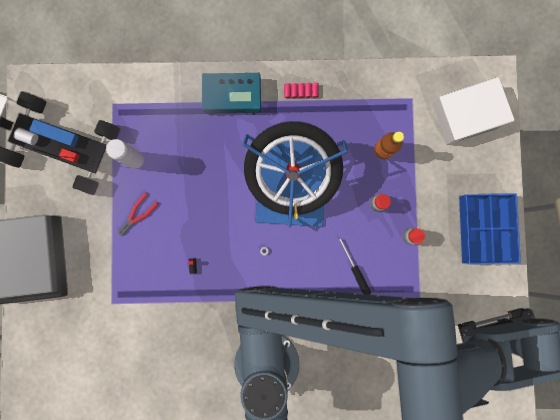

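The top view shows the wheel centred near (293,168), with the valve stem near (297,210) at the low side. I'll zoom in.

```bash
cat > h.py <<'E'
import numpy as np,cv2
from rig import read_state, imaging, spotter, job
def K(p):
    f=210/np.tan(np.radians(p['fov_y']/2)); return np.array([[f,0,p['cx']],[0,f,p['cy']],[0,0,1.]])
def proj(p,X):
    X=np.atleast_2d(np.asarray(X,float))
    return cv2.projectPoints(X,cv2.Rodrigues(p['R'])[0],p['t'],K(p),p['dist'])[0][:,0]
def ray(p,uv):
    n=cv2.undistortPoints(np.array(uv,float).reshape(-1,1,2),K(p),p['dist'])[:,0]
    d=np.c_[n,np.ones(len(n))]@p['R']; return -p['R'].T@p['t'], d/np.linalg.norm(d,axis=1)[:,None]
E
python3 - <<'E'
from h import *
for n,(x0,y0,x1,y1) in {'scene':(170,160,310,300),'top':(230,110,360,240)}.items():
    im=cv2.imread(f'pics/{n}0.png')[y0:y1,x0:x1]; cv2.imwrite(f'pics/{n}z.png',cv2.resize(im,(590,590),interpolation=cv2.INTER_CUBIC))
for n in ['scene','top']:
  for o in ['stand','wheel','tyre','stem','axle_nut','bottle']:
    for r in spotter.cut_out(o,n)[:2]:
        m=r['mask'];ys,xs=np.nonzero(m);print(n,o,round(r['score'],2),r['rect'],xs.mean().round(1),ys.mean().round(1),m.sum())
        if r['score']>.5:
            np.save(f'{n}_{o}.npy',m)
E
```

```text
scene stand 0.81 [183.2, 186.9, 116.2, 104.4] 238.7 230.9 7333
scene wheel 0.77 [191.1, 184.9, 97.1, 70.4] 239.2 222.5 4040
scene tyre 0.83 [191.9, 186.9, 95.8, 72.0] 236.2 228.7 2247
scene stem 0.51 [370.8, 299.3, 58.2, 21.5] 400.3 305.0 419
scene axle_nut 0.64 [308.9, 199.6, 5.1, 6.6] 311.7 203.6 29
scene axle_nut 0.57 [138.9, 165.6, 30.1, 50.5] 153.9 192.8 832
scene bottle 0.78 [139.0, 167.6, 28.9, 47.9] 153.8 192.8 800
top stand 0.88 [242.4, 119.6, 104.5, 109.0] 292.7 172.4 8378
top stand 0.35 [272.3, 180.4, 16.3, 20.6] 280.9 189.6 110
top wheel 0.64 [241.4, 121.1, 100.5, 97.6] 292.8 166.8 4731
top wheel 0.49 [243.7, 118.9, 104.9, 109.5] 292.8 172.6 8330
top tyre 0.64 [245.7, 120.8, 95.0, 91.3] 293.5 162.8 2887
top tyre 0.29 [243.5, 120.4, 101.9, 103.0] 293.0 172.5 8287
top axle_nut 0.7 [401.3, 226.4, 23.4, 19.6] 413.0 235.7 337
top axle_nut 0.43 [299.0, 178.3, 17.3, 19.3] 306.7 187.7 100
top bottle 0.97 [374.2, 129.7, 27.3, 32.0] 387.9 144.7 562
```

View pics/scenez.png

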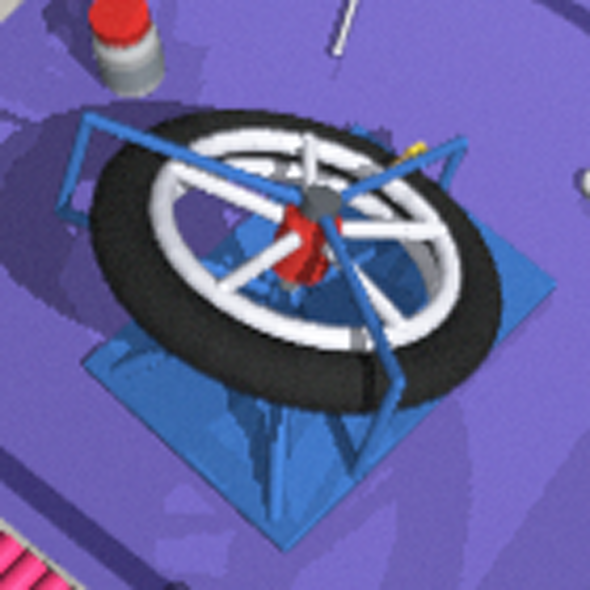

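View pics/topz.png

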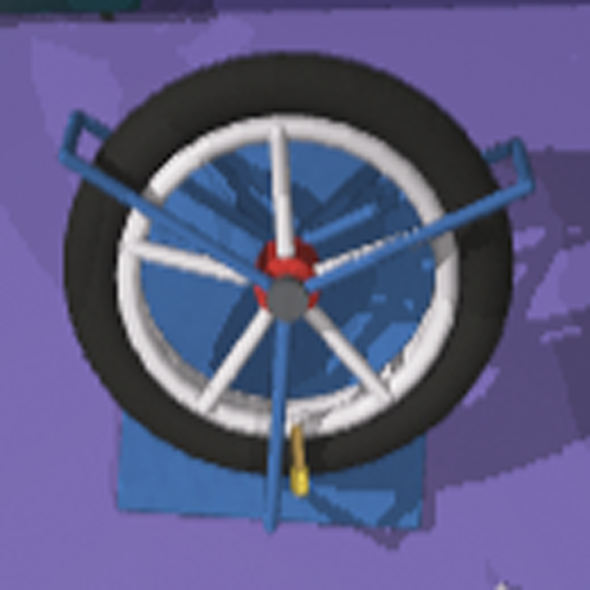

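```bash
cat > fit.py <<'E'
from h import *
from scipy.optimize import least_squares
def Rst(yaw):
    c,s=np.cos(yaw),np.sin(yaw); return np.array([[c,-s,0],[s,c,0],[0,0,1]])
c30,s30=np.cos(np.pi/6),.5
# face frame cols: e_up, left... wheel z = n ; angles ccw seen from face from e_up
E_=np.array([c30,0,s30]); N_=np.array([-s30,0,c30]); L_=np.cross(N_,E_)
def face(r,ang,h): # stand-frame pt
    return np.array([0,0,.155])+r*(np.cos(ang)*E_+np.sin(ang)*L_)+h*N_
def toW(q,pt): return np.array([q[0],q[1],0])+Rst(q[2])@pt
E
python3 - <<'E'
from fit import *
print(L_)
D=np.radians
pt={n:imaging.camera_params(n) for n in ['top','scene']}
def up(n,x,y):
    return np.array([230+x/4.538,110+y/4.538]) if n=='top' else np.array([170+x/4.214,160+y/4.214])
obs=[('top',(288,298),lambda w:face(0,0,.02)),('top',(67,150),lambda w:face(.17,D(60),.02)),('top',(528,187),lambda w:face(.17,D(-60),.02)),('top',(270,528),lambda w:face(.17,D(180),.02)),
('scene',(322,200),lambda w:face(0,0,.02)),('scene',(463,143),lambda w:face(.17,D(180),.02)),('scene',(88,118),lambda w:face(.17,D(-60),.02)),('scene',(403,385),lambda w:face(.17,D(60),.02)),
('top',(300,492),lambda w:face(.150,w,.006)),('scene',(415,152),lambda w:face(.148,w,.006)),
('top',(280,128),lambda w:face(.098,w+D(180),0)),('top',(135,245),lambda w:face(.098,w+D(252),0)),('top',(207,408),lambda w:face(.098,w+D(324),0)),('top',(388,398),lambda w:face(.098,w+D(36),0))]
def res(q):
    return np.concatenate([proj(pt[n],toW(q,f(q[3])))[0]-up(n,*uv) for n,uv,f in obs])
b=min((least_squares(res,[.5,0,0,w],loss='soft_l1') for w in [-3,-2,2,3]),key=lambda r:r.cost)
q=b.x; print(q,np.degrees(q[2:]));print(res(q).reshape(-1,2).round(1).tolist())
np.save('q.npy',q)
for r,a,h in [(0,0,0),(.075,0,0),(.15,q[3],.006)]: print(toW(q,face(r,a,h)))
E
```

```text
[ 0.  1. -0.]
[ 0.59322897 -0.09202966 -0.08962464 -3.00975096] [  -5.13511389 -172.44602758]
[[-0.7, -0.4], [-0.6, 1.4], [-0.4, 0.3], [-0.8, -0.5], [-1.4, 0.8], [-0.8, -0.8], [-0.6, -1.3], [-2.3, -1.3], [-0.5, -0.2], [0.4, -1.2], [-0.8, 3.3], [1.3, 1.0], [-0.0, -2.2], [-2.4, -1.8]]
[ 0.59322897 -0.09202966  0.155     ]
[ 0.65792018 -0.09784316  0.1925    ]
[ 0.46021649 -0.09987492  0.08584704]
```

apply_moves --steps '[{"z":50,"spin":-0.11},{"z":50,"spin":-0.11},{"z":40,"spin":-0.11},{"x":35,"y":35},{"x":35,"y":35},{"x":35,"y":35},{"x":35,"y":35},{"x":35,"y":35},{"x":35,"y":35},{"x":35,"y":35},{"x":35,"y":35}]' --grip 0

```text
invalid input at $.steps[0]: expected keys x, y, z, spin
```

apply_moves --steps '[{"x":0,"y":0,"z":50,"spin":-0.11},{"x":0,"y":0,"z":50,"spin":-0.11},{"x":0,"y":0,"z":40,"spin":-0.11},{"x":35,"y":35,"z":0,"spin":0},{"x":35,"y":35,"z":0,"spin":0},{"x":35,"y":35,"z":0,"spin":0},{"x":35,"y":35,"z":0,"spin":0},{"x":35,"y":35,"z":0,"spin":0},{"x":35,"y":35,"z":0,"spin":0},{"x":35,"y":35,"z":0,"spin":0}]' --grip 0

```text
time_s: 1.75
position: [0.3919, -0.3602, 0.376]
tcp_rot: [[-0.119, 0.007, 0.993], [-0.993, -0.006, -0.119], [0.005, -1.0, 0.008]]
force: [0.4, -0.6, 0.4]
opening: 0.17
```

apply_moves --steps '[{"x":25,"y":40,"z":0,"spin":0.01},{"x":25,"y":40,"z":0,"spin":0.01},{"x":25,"y":40,"z":0,"spin":0.01},{"x":20,"y":40,"z":0,"spin":0},{"x":15,"y":40,"z":0,"spin":0},{"x":0,"y":40,"z":0,"spin":0},{"x":0,"y":15,"z":0,"spin":0},{"x":0,"y":0,"z":0,"spin":0}]' --grip 0

```text
time_s: 2.55
position: [0.5088, -0.0889, 0.3771]
tcp_rot: [[-0.079, 0.013, 0.997], [-0.997, -0.006, -0.079], [0.005, -1.0, 0.013]]
force: [0.1, -0.2, 0.5]
opening: 0.002
```

Run:
```python
from fit import *
q=np.load('q.npy')
p=imaging.camera_params('wrist'); im=imaging.capture('wrist')[:,:,::-1].copy(); print(read_state()['position'])
cv2.imwrite('pics/w1raw.png',im); np.save('w1p.npy',p,allow_pickle=True)
D=np.radians
def line(pts,c):
    u=proj(p,[toW(q,x) for x in pts]); cv2.polylines(im,[u.round().astype(int)],False,c,1)
for a in (60,180,-60): line([face(0,0,.02),face(.17,D(a),.02)],(255,255,0))
for k in range(5): line([face(.022,q[3]+D(36+72*k),0),face(.098,q[3]+D(36+72*k),0)],(0,255,0))
line([face(.104,q[3],.006),face(.15,q[3],.006)],(0,0,255))
for r in (.098,.109,.151): line([face(r,t,-.001) for t in np.linspace(0,6.3,60)],(255,0,255))
cv2.imwrite('pics/w1.png',im)
```

```text
[ 0.50874762 -0.08980267  0.37710083]
```

View pics/w1.png

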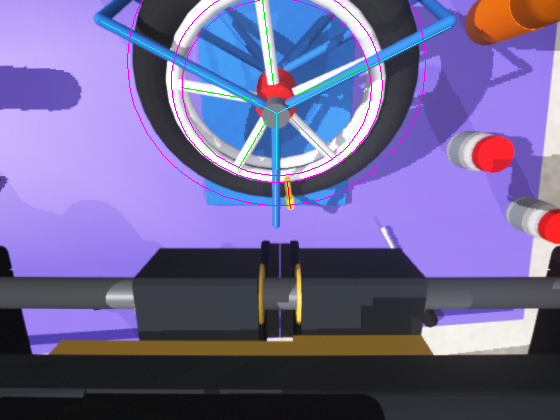

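View pics/w1raw.png

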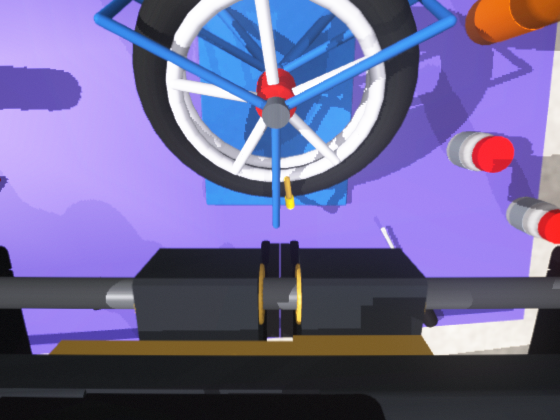

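Run:
```python
from fit import *
p=imaging.camera_params('wrist'); s=read_state(); R=s['tcp_rot']; t=s['position']
print(-p['R'].T@p['t']-t)
im=cv2.imread('pics/w1raw.png')
for pts,c in [([(sx*.015,.008,sz*.0095) for sx,sz in [(-1,-1),(1,-1),(1,1),(-1,1),(-1,-1)]],(0,255,0)),([(sx*.015,-.062,sz*.0095) for sx,sz in [(-1,-1),(1,-1),(1,1),(-1,1),(-1,-1)]],(0,255,255)),([(sx*.095,-.062,sz*.0375) for sx,sz in [(-1,-1),(1,-1),(1,1),(-1,1),(-1,-1)]],(0,0,255))]:
    u=proj(p,[t+R@np.array(x) for x in pts]); print(u.round().tolist()); cv2.polylines(im,[u.round().astype(int)],False,c,1)
cv2.imwrite('pics/w1b.png',im)
```

```text
[ 0.07182056 -0.00402321  0.15532709]
[[252.0, 277.0], [310.0, 278.0], [311.0, 243.0], [252.0, 243.0], [252.0, 277.0]]
[[236.0, 377.0], [328.0, 378.0], [331.0, 327.0], [234.0, 327.0], [236.0, 377.0]]
[[12.0, 441.0], [551.0, 441.0], [608.0, 242.0], [-43.0, 242.0], [12.0, 441.0]]
```

View pics/w1b.png

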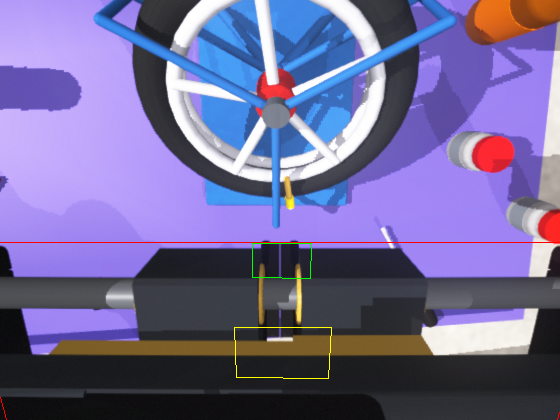

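View pics/wrist0.png

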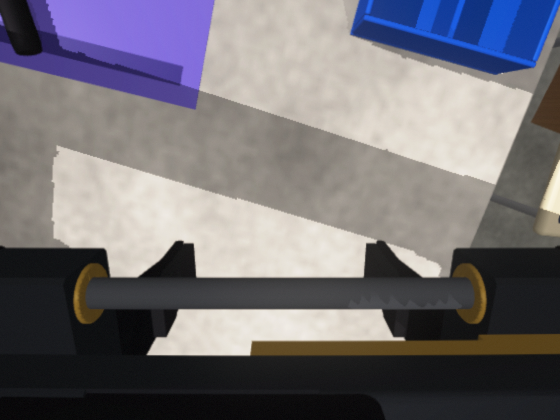

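Run:
```python
from h import *
im=imaging.capture('scene')[:,:,::-1]; cv2.imwrite('pics/s2.png',cv2.resize(im[60:320,80:430],(800,594),interpolation=cv2.INTER_CUBIC))
im=cv2.imread('pics/scene0.png'); cv2.imwrite('pics/s0g.png',cv2.resize(im[0:75,160:270],(800,545),interpolation=cv2.INTER_CUBIC))
```

```text
(no output)
```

View pics/s2.png

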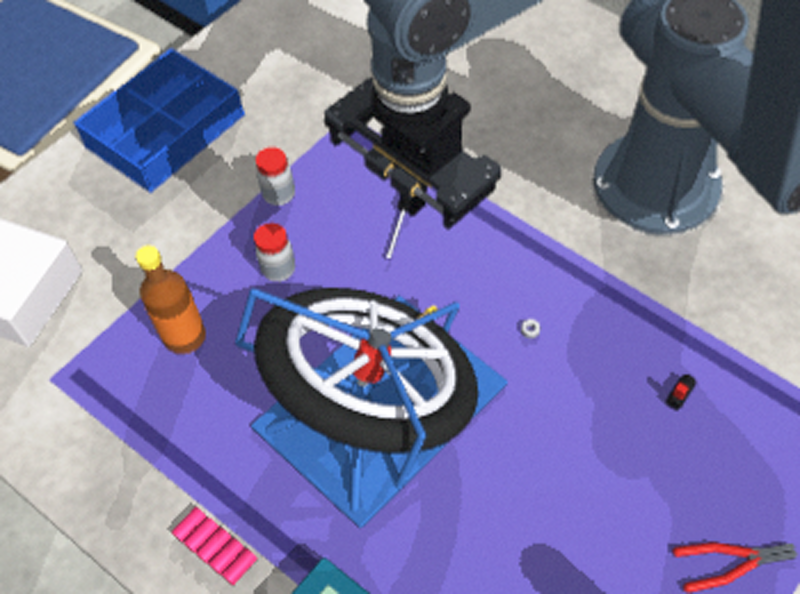

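View pics/s0g.png

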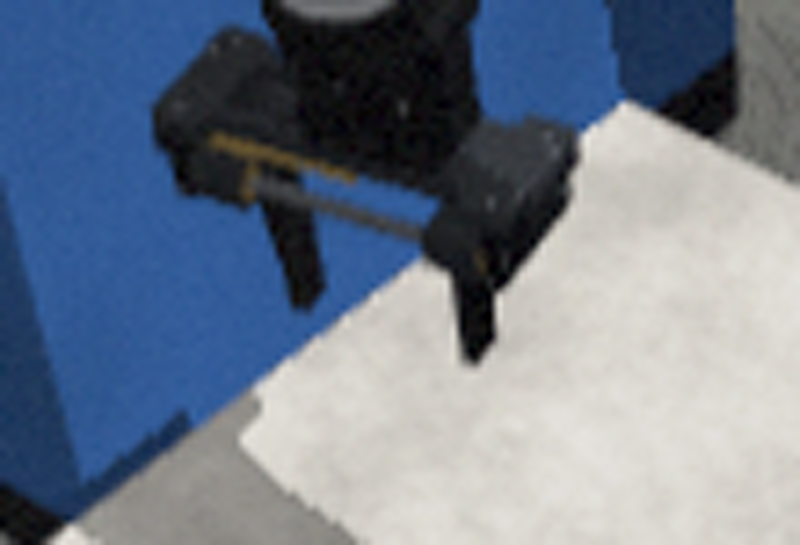

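```bash
cat > wp.py <<'E'
from fit import *
import sys
q=np.load('q.npy')
def W(r,phi,h=-.015): return toW(q,face(r,np.radians(phi),h))+[0,0,.008]
if __name__=='__main__':
    s=read_state();pos=s['position'];print('pos',(pos*1000).round(1),'d to stand-yaw',np.degrees(q[2]-np.arctan2(s['tcp_rot'][0,0]*1,-s['tcp_rot'][1,0])).round(2))
    for ph in map(float,sys.argv[2:]):
        w=W(float(sys.argv[1])/1000,ph); print(ph,(w*1000).round(1),'d',((w-pos)*1000).round(1)); pos=w
E
python3 wp.py 66 -22 -10 0 10 20 30 40 44
```

```text
pos [508.9 -91.1 377.1] d to stand-yaw -0.46
-22.0 [ 651.3 -122.1  180.6] d [ 142.4  -31.  -196.5]
-10.0 [ 655.7 -109.2  182.5] d [ 4.5 12.9  1.9]
0.0 [657.6 -97.8 183. ] d [ 1.9 11.3  0.5]
10.0 [657.8 -86.3 182.5] d [ 0.2 11.5 -0.5]
20.0 [656.2 -75.  181. ] d [-1.6 11.3 -1.5]
30.0 [653.  -64.3 178.6] d [-3.3 10.8 -2.4]
40.0 [648.1 -54.4 175.3] d [-4.8  9.9 -3.3]
44.0 [645.8 -50.7 173.7] d [-2.4  3.6 -1.5]
```

apply_moves --steps '[{"x":40,"y":-10,"z":0,"spin":0},{"x":40,"y":-10,"z":0,"spin":0},{"x":40,"y":-10,"z":0,"spin":0},{"x":22,"y":0,"z":-20,"spin":0},{"x":0,"y":0,"z":-40,"spin":0},{"x":0,"y":0,"z":-30,"spin":0},{"x":0,"y":0,"z":0,"spin":0}]' --grip 0

```text
time_s: 3.35
position: [0.6547, -0.1367, 0.2836]
tcp_rot: [[-0.097, 0.014, 0.995], [-0.995, -0.013, -0.097], [0.011, -1.0, 0.016]]
force: [-1.3, 0.0, -0.7]
opening: 0.005
```

```bash
python3 wp.py 66 -22
```

```text
pos [ 654.7 -136.7  283.6] d to stand-yaw 0.44
-22.0 [ 651.3 -122.1  180.6] d [  -3.4   14.6 -103. ]
```

apply_moves --steps '[{"x":-3,"y":14,"z":0,"spin":0},{"x":0,"y":0,"z":-10,"spin":0},{"x":0,"y":0,"z":-10,"spin":0},{"x":0,"y":0,"z":0,"spin":0},{"x":0,"y":0,"z":0,"spin":0}]' --grip 0

```text
time_s: 3.85
position: [0.6533, -0.1254, 0.2676]
tcp_rot: [[-0.101, 0.022, 0.995], [-0.995, -0.016, -0.1], [0.014, -1.0, 0.024]]
force: [-0.9, 0.2, 0.9]
opening: 0.007
```

```bash
python3 wp.py 66 -22
```

```text
pos [ 653.3 -125.4  267.6] d to stand-yaw 0.65
-22.0 [ 651.3 -122.1  180.6] d [ -2.    3.3 -87. ]
```

apply_moves --steps '[{"x":-1,"y":3,"z":-30,"spin":0},{"x":0,"y":0,"z":-30,"spin":0},{"x":0,"y":0,"z":-10,"spin":0}]' --grip 0

```text
time_s: 4.15
position: [0.6557, -0.1233, 0.202]
tcp_rot: [[-0.1, 0.035, 0.994], [-0.995, -0.021, -0.1], [0.017, -0.999, 0.037]]
force: [-0.5, -0.5, -0.4]
opening: 0.003
```

```bash
python3 wp.py 66 -22
python3 - <<'E'
from h import *
im=imaging.capture('scene')[:,:,::-1]; cv2.imwrite('pics/s3.png',cv2.resize(im[120:300,150:330],(600,600),interpolation=cv2.INTER_CUBIC))
E
```

```text
pos [ 655.7 -123.3  202. ] d to stand-yaw 0.63
-22.0 [ 651.3 -122.1  180.6] d [ -4.4   1.2 -21.4]
```

View pics/s3.png

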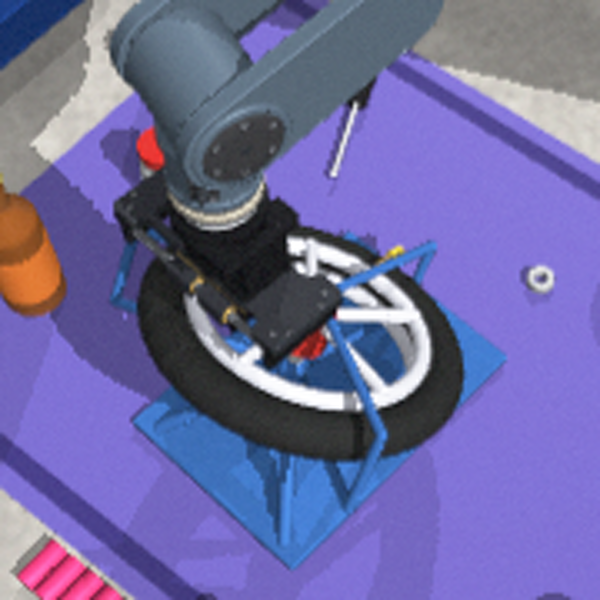

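apply_moves --steps '[{"x":-4,"y":0,"z":-18,"spin":0},{"x":-2,"y":0,"z":-2,"spin":0}]' --grip 0

```text
time_s: 4.4
position: [0.6511, -0.1237, 0.1833]
tcp_rot: [[-0.1, 0.038, 0.994], [-0.995, -0.022, -0.099], [0.018, -0.999, 0.04]]
force: [-0.7, 0.2, -0.4]
opening: 0.006
```

```bash
python3 wp.py 66 -22 -10 0 10
```

```text
pos [ 651.1 -123.7  183.3] d to stand-yaw 0.62
-22.0 [ 651.3 -122.1  180.6] d [ 0.2  1.6 -2.7]
-10.0 [ 655.7 -109.2  182.5] d [ 4.5 12.9  1.9]
0.0 [657.6 -97.8 183. ] d [ 1.9 11.3  0.5]
10.0 [657.8 -86.3 182.5] d [ 0.2 11.5 -0.5]
```

apply_moves --steps '[{"x":1,"y":4,"z":0,"spin":0},{"x":1,"y":4,"z":0,"spin":0},{"x":1,"y":4,"z":0,"spin":0},{"x":1,"y":4,"z":0,"spin":0}]' --grip 0

```text
time_s: 4.8
position: [0.6586, -0.1079, 0.1888]
tcp_rot: [[-0.101, 0.046, 0.994], [-0.995, -0.025, -0.1], [0.02, -0.999, 0.049]]
force: [-0.8, 0.7, 0.8]
opening: 0.007
```

```bash
python3 wp.py 66 0 10 20 30 40
```

```text
pos [ 658.6 -107.9  188.8] d to stand-yaw 0.67
0.0 [657.6 -97.8 183. ] d [-1.  10.  -5.8]
10.0 [657.8 -86.3 182.5] d [ 0.2 11.5 -0.5]
20.0 [656.2 -75.  181. ] d [-1.6 11.3 -1.5]
30.0 [653.  -64.3 178.6] d [-3.3 10.8 -2.4]
40.0 [648.1 -54.4 175.3] d [-4.8  9.9 -3.3]
```

apply_moves --steps '[{"x":-1,"y":5,"z":-5,"spin":0},{"x":-1,"y":6,"z":-3,"spin":0},{"x":-1,"y":8,"z":-2,"spin":0},{"x":-2,"y":8,"z":-2,"spin":0}]' --grip 0

```text
time_s: 5.2
position: [0.6576, -0.0834, 0.1806]
tcp_rot: [[-0.101, 0.058, 0.993], [-0.995, -0.034, -0.099], [0.029, -0.998, 0.061]]
force: [1.0, -3.6, 1.9]
opening: 0.006
```

```bash
python3 wp.py 66 20 30 40 44
```

```text
pos [657.6 -83.4 180.6] d to stand-yaw 0.64
20.0 [656.2 -75.  181. ] d [-1.4  8.4  0.4]
30.0 [653.  -64.3 178.6] d [-3.3 10.8 -2.4]
40.0 [648.1 -54.4 175.3] d [-4.8  9.9 -3.3]
44.0 [645.8 -50.7 173.7] d [-2.4  3.6 -1.5]
```

apply_moves --steps '[{"x":-2,"y":9,"z":-2,"spin":0},{"x":-3,"y":9,"z":-2,"spin":0},{"x":-4,"y":8,"z":-4,"spin":0}]' --grip 0

```text
time_s: 5.5
position: [0.6474, -0.0557, 0.1714]
tcp_rot: [[-0.1, 0.056, 0.993], [-0.995, -0.036, -0.098], [0.03, -0.998, 0.06]]
force: [1.2, -3.4, 1.6]
opening: 0.003
```

```bash
python3 wp.py 66 40 44
python3 - <<'E'
from h import *
im=imaging.capture('top')[:,:,::-1]; cv2.imwrite('pics/t4.png',cv2.resize(im[100:240,220:360],(600,600),interpolation=cv2.INTER_CUBIC))
im=imaging.capture('scene')[:,:,::-1]; cv2.imwrite('pics/s4.png',cv2.resize(im[120:300,150:330],(600,600),interpolation=cv2.INTER_CUBIC))
im=imaging.capture('wrist')[:,:,::-1]; cv2.imwrite('pics/w4.png',im)
E
```

```text
pos [647.4 -55.7 171.4] d to stand-yaw 0.62
40.0 [648.1 -54.4 175.3] d [0.7 1.4 3.9]
44.0 [645.8 -50.7 173.7] d [-2.4  3.6 -1.5]
```

View pics/s4.png

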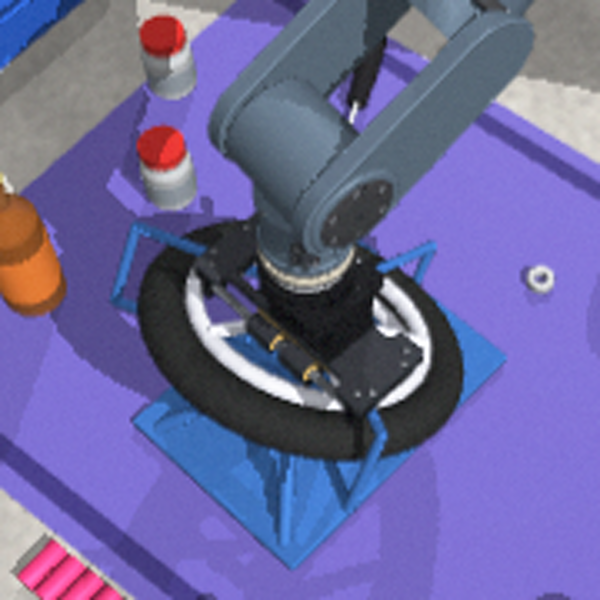

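View pics/w4.png

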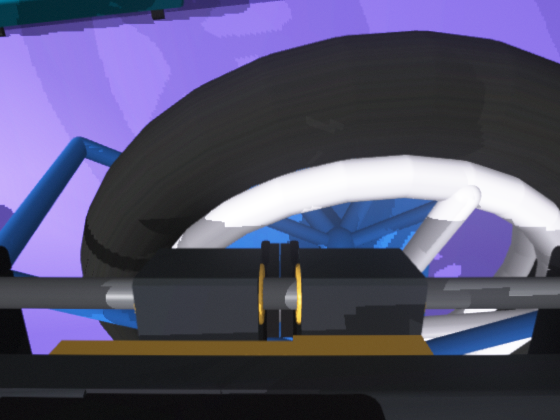

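apply_moves --steps '[{"x":0,"y":-10,"z":0,"spin":0},{"x":0,"y":0,"z":40,"spin":0},{"x":0,"y":-20,"z":40,"spin":0},{"x":-10,"y":-40,"z":0,"spin":0}]' --grip 0

```text
time_s: 6.05
position: [0.6341, -0.1202, 0.2495]
tcp_rot: [[-0.093, 0.045, 0.995], [-0.995, -0.025, -0.092], [0.021, -0.999, 0.047]]
force: [1.2, -0.6, -0.0]
opening: 0.007
```

```bash
cat > look.py <<'E'
from wp import *
import sys
tag=sys.argv[1]
p=imaging.camera_params('wrist'); raw=imaging.capture('wrist')[:,:,::-1].copy()
D=np.radians
cv2.imwrite(f'pics/w{tag}raw.png',raw)
# brightness score for spokes, by wheel angle, from wrist image
def score(w):
    P=[toW(q,face(r,w+D(36+72*k),.003)) for k in range(5) for r in np.linspace(.045,.092,12)]
    P+= [toW(q,face(r,w+D(36+72*k)+s,.003)) for k in range(5) for r in np.linspace(.045,.092,12) for s in (-.25,.25)]
    u=proj(p,P); z=(np.array(P)@p['R'].T+p['t'])[:,2]
    v=[]
    for (x,y) in u: v.append(raw[int(y),int(x)].min() if 0<=x<560 and 0<=y<240 else np.nan)
    v=np.array(v,float); a=v[:60]; b=v[60:].reshape(60,2)
    d=a-np.nanmean(b,axis=1); return np.nanmean(d) if np.isfinite(d).sum()>10 else -1
if len(sys.argv)>2:
    c=float(sys.argv[2]); ws=np.arange(c-30,c+30,.5)
    sc=[score(D(w)) for w in ws]; w=ws[np.argmax(sc)]; print('w',w,max(sc),'spokes',[(w+36+72*k+180)%360-180 for k in range(5)])
    im=raw.copy()
    def line(pts,c):
        u=proj(p,[toW(q,x) for x in pts]); cv2.polylines(im,[u.round().astype(int)],False,c,1)
    for a in (60,180,-60): line([face(0,0,.02),face(.17,D(a),.02)],(255,255,0))
    for k in range(5): line([face(.022,D(w+36+72*k),0),face(.098,D(w+36+72*k),0)],(0,255,0))
    line([face(.104,D(w),.006),face(.15,D(w),.006)],(0,0,255))
    cv2.imwrite(f'pics/w{tag}.png',im)
s=read_state();print(s['position'],s['time_s'])
E
python3 look.py 5 239
```

```text
w 243.0 182.83333333333334 spokes [np.float64(-81.0), np.float64(-9.0), np.float64(63.0), np.float64(135.0), np.float64(-153.0)]
[ 0.63070871 -0.1278036   0.24694466] 6.1look.py:15: RuntimeWarning: Mean of empty slice
  d=a-np.nanmean(b,axis=1); return np.nanmean(d) if np.isfinite(d).sum()>10 else -1
```

View pics/w5.png

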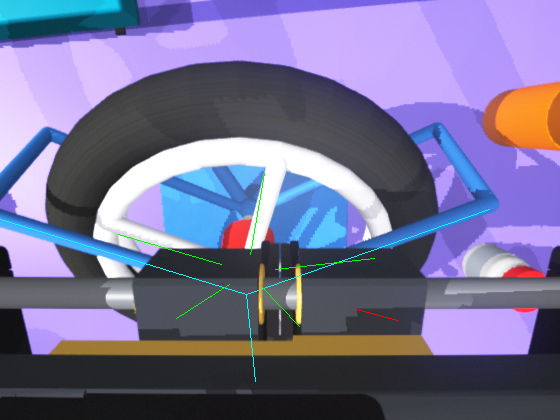

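```bash
python3 wp.py 64 -41 -30 -15 0 15 30 40
```

```text
pos [ 630.7 -127.8  246.9] d to stand-yaw 0.52
-41.0 [ 638.6 -138.3  174.2] d [  7.9 -10.5 -72.8]
-30.0 [ 645.6 -128.9  177.7] d [7.  9.4 3.6]
-15.0 [ 652.5 -114.   180.9] d [ 6.9 14.9  3.2]
0.0 [655.9 -97.7 182. ] d [ 3.4 16.3  1.1]
15.0 [655.5 -81.  180.9] d [-0.4 16.7 -1.1]
30.0 [651.4 -65.1 177.7] d [-4.1 15.9 -3.2]
40.0 [646.7 -55.5 174.5] d [-4.7  9.6 -3.2]
```

apply_moves --steps '[{"x":8,"y":-11,"z":0,"spin":0},{"x":0,"y":0,"z":-15,"spin":0},{"x":0,"y":0,"z":0,"spin":0}]' --grip 0

```text
time_s: 6.4
position: [0.6368, -0.1422, 0.2303]
tcp_rot: [[-0.105, 0.036, 0.994], [-0.994, -0.027, -0.104], [0.023, -0.999, 0.038]]
force: [-0.1, 0.2, -0.7]
opening: 0.009
```

```bash
python3 look.py 6 243 2>/dev/null; python3 wp.py 64 -41
```

```text
w 213.5 49.40909090909091 spokes [np.float64(-110.5), np.float64(-38.5), np.float64(33.5), np.float64(105.5), np.float64(177.5)]
[ 0.63791119 -0.14257713  0.23163067] 6.45
pos [ 637.9 -142.6  231.6] d to stand-yaw 0.88
-41.0 [ 638.6 -138.3  174.2] d [  0.7   4.3 -57.5]
```

View pics/w6.png

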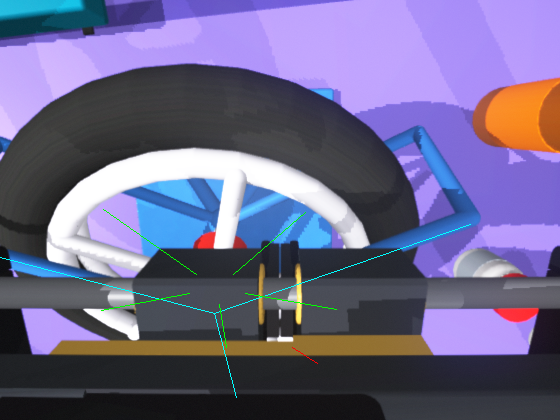

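Run:
```python
from wp import *
p6=imaging.camera_params('wrist')
p1=np.load('w1p.npy',allow_pickle=True).item()
D=np.radians
for nm,p,o in [('w1',p1,[((276,112),0,0),((100,20),.17,60),((453,22),.17,-60),((276,222),.17,180)]),('w6',p6,[((475,216),.17,-60)])]:
    for uv,r,a in o: print(nm,a,proj(p,toW(q,face(r,D(a),.02)))[0].round(1)-np.array(uv))
```

```text
w1 0 [0.  1.3]
w1 60 [1.4 0.8]
w1 -60 [-2.5  3.6]
w1 180 [-0.7  3.9]
w6 -60 [-7.1  9. ]
```

apply_moves --steps '[{"x":1,"y":6,"z":0,"spin":0},{"x":0,"y":0,"z":-28,"spin":0},{"x":-1,"y":0,"z":-26,"spin":0},{"x":-1,"y":0,"z":-3,"spin":0}]' --grip 0

```text
time_s: 6.85
position: [0.6372, -0.1317, 0.1736]
tcp_rot: [[-0.102, 0.04, 0.994], [-0.995, -0.026, -0.101], [0.022, -0.999, 0.042]]
force: [-0.8, 0.1, 0.9]
opening: 0.006
```

```bash
python3 wp.py 64 -41 -30 -15
python3 - <<'E'
from h import *
im=imaging.capture('scene')[:,:,::-1]; cv2.imwrite('pics/s7.png',cv2.resize(im[140:290,160:310],(600,600),interpolation=cv2.INTER_CUBIC))
E
```

```text
pos [ 637.2 -131.7  173.6] d to stand-yaw 0.69
-41.0 [ 638.6 -138.3  174.2] d [ 1.4 -6.6  0.6]
-30.0 [ 645.6 -128.9  177.7] d [7.  9.4 3.6]
-15.0 [ 652.5 -114.   180.9] d [ 6.9 14.9  3.2]
```

View pics/s7.png

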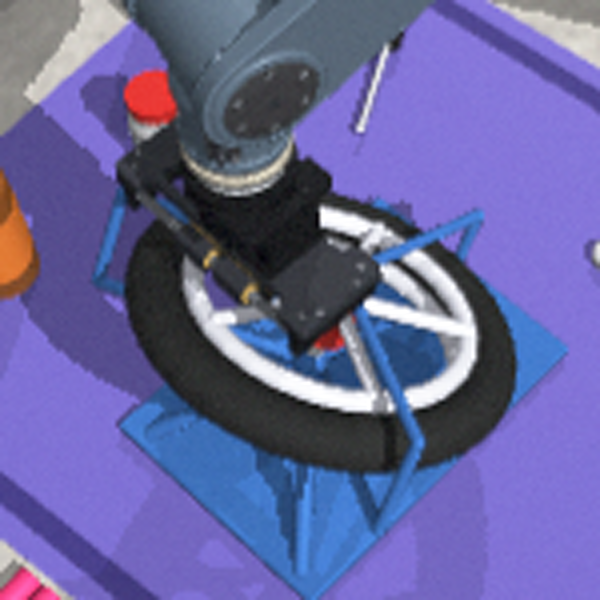

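apply_moves --steps '[{"x":3,"y":2,"z":1,"spin":0},{"x":3,"y":3,"z":0,"spin":0},{"x":3,"y":5,"z":0,"spin":0},{"x":2,"y":6,"z":0,"spin":0},{"x":1,"y":7,"z":-1,"spin":0}]' --grip 0

```text
time_s: 7.4
position: [0.6494, -0.1091, 0.1785]
tcp_rot: [[-0.1, 0.039, 0.994], [-0.995, -0.032, -0.099], [0.028, -0.999, 0.042]]
force: [-3.7, -4.3, 2.6]
opening: 0.009
```

```bash
python3 wp.py 64 -15 0 15 30 40
```

```text
pos [ 649.4 -109.1  178.5] d to stand-yaw 0.61
-15.0 [ 652.5 -114.   180.9] d [ 3.2 -4.9  2.4]
0.0 [655.9 -97.7 182. ] d [ 3.4 16.3  1.1]
15.0 [655.5 -81.  180.9] d [-0.4 16.7 -1.1]
30.0 [651.4 -65.1 177.7] d [-4.1 15.9 -3.2]
40.0 [646.7 -55.5 174.5] d [-4.7  9.6 -3.2]
```

apply_moves --steps '[{"x":2,"y":6,"z":1,"spin":0},{"x":1,"y":8,"z":0,"spin":0},{"x":0,"y":9,"z":-1,"spin":0},{"x":-1,"y":9,"z":-1,"spin":0}]' --grip 0

```text
time_s: 7.8
position: [0.6546, -0.0782, 0.1791]
tcp_rot: [[-0.099, 0.046, 0.994], [-0.994, -0.039, -0.098], [0.035, -0.998, 0.05]]
force: [-0.4, -5.0, -1.9]
opening: 0.004
```

```bash
python3 wp.py 64 15 30 40
```

```text
pos [654.6 -78.2 179.1] d to stand-yaw 0.58
15.0 [655.5 -81.  180.9] d [ 0.9 -2.8  1.9]
30.0 [651.4 -65.1 177.7] d [-4.1 15.9 -3.2]
40.0 [646.7 -55.5 174.5] d [-4.7  9.6 -3.2]
```

apply_moves --steps '[{"x":-2,"y":8,"z":-2,"spin":0},{"x":-3,"y":8,"z":-2,"spin":0},{"x":-3,"y":6,"z":-2,"spin":0}]' --grip 0

```text
time_s: 8.1
position: [0.6492, -0.0544, 0.1739]
tcp_rot: [[-0.099, 0.054, 0.994], [-0.994, -0.041, -0.097], [0.035, -0.998, 0.058]]
force: [0.9, -4.1, -0.7]
opening: 0.004
```

```bash
python3 wp.py 64 40 44; python3 look.py 8
```

```text
pos [649.2 -54.4 173.9] d to stand-yaw 0.56
40.0 [646.7 -55.5 174.5] d [-2.5 -1.1  0.6]
44.0 [644.4 -52.  173. ] d [-2.3  3.5 -1.5]
[ 0.64818898 -0.05294108  0.17343958] 8.15
```

View pics/w8raw.png

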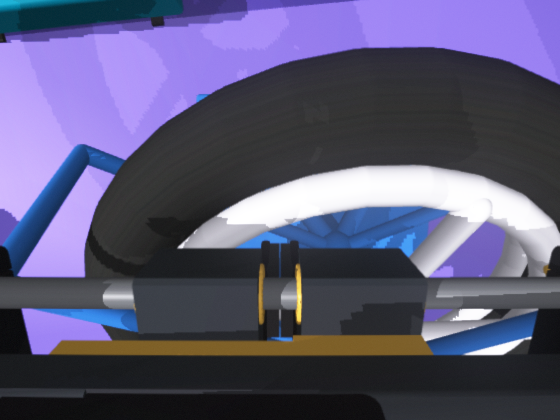

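apply_moves --steps '[{"x":0,"y":-10,"z":0,"spin":0},{"x":0,"y":0,"z":40,"spin":0},{"x":0,"y":-15,"z":40,"spin":0},{"x":-15,"y":-30,"z":0,"spin":0},{"x":0,"y":0,"z":0,"spin":0},{"x":0,"y":0,"z":0,"spin":0}]' --grip 0

```text
time_s: 8.75
position: [0.6307, -0.1046, 0.2551]
tcp_rot: [[-0.098, 0.048, 0.994], [-0.995, -0.027, -0.097], [0.022, -0.998, 0.05]]
force: [0.4, -0.1, -0.5]
opening: 0.006
```

```bash
python3 wp.py 64 -41; python3 look.py 9 315
```

```text
pos [ 630.7 -104.6  255.1] d to stand-yaw 0.52
-41.0 [ 638.6 -138.3  174.2] d [  7.9 -33.7 -80.9]
w 307.0 176.92857142857142 spokes [np.float64(-17.0), np.float64(55.0), np.float64(127.0), np.float64(-161.0), np.float64(-89.0)]
[ 0.6303098  -0.10464785  0.25454582] 8.8look.py:15: RuntimeWarning: Mean of empty slice
  d=a-np.nanmean(b,axis=1); return np.nanmean(d) if np.isfinite(d).sum()>10 else -1
```

View pics/w9.png

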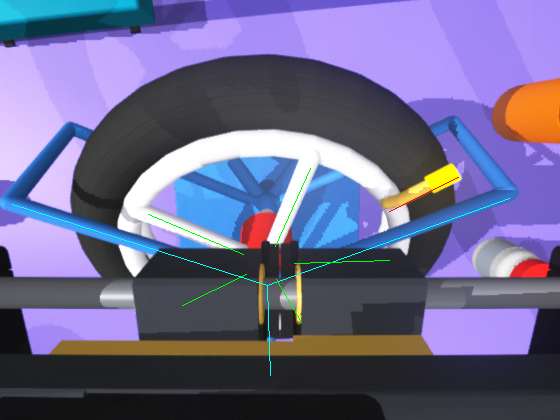

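```bash
python3 wp.py 58 -43 -30 -15 0 10 20
```

```text
pos [ 630.3 -104.6  254.5] d to stand-yaw 0.49
-43.0 [ 633.7 -135.4  171.2] d [  3.4 -30.7 -83.3]
-30.0 [ 641.4 -125.5  175.1] d [7.7 9.9 3.9]
-15.0 [ 647.7 -112.   178. ] d [ 6.2 13.5  2.9]
0.0 [650.7 -97.2 179. ] d [ 3.  14.8  1. ]
10.0 [650.9 -87.1 178.6] d [ 0.1 10.1 -0.4]
20.0 [649.5 -77.2 177.3] d [-1.4  9.9 -1.3]
```

apply_moves --steps '[{"x":4,"y":-28,"z":-15,"spin":0},{"x":0,"y":0,"z":-15,"spin":0},{"x":0,"y":0,"z":0,"spin":0}]' --grip 0

```text
time_s: 9.1
position: [0.6343, -0.1304, 0.2225]
tcp_rot: [[-0.096, 0.045, 0.994], [-0.995, -0.023, -0.095], [0.019, -0.999, 0.047]]
force: [-0.5, 0.5, 0.5]
opening: 0.006
```

```bash
python3 wp.py 58 -43 ; python3 look.py 10 308
```

```text
pos [ 634.3 -130.4  222.5] d to stand-yaw 0.37
-43.0 [ 633.7 -135.4  171.2] d [ -0.6  -4.9 -51.3]
w 288.5 31.0 spokes [np.float64(-35.5), np.float64(36.5), np.float64(108.5), np.float64(-179.5), np.float64(-107.5)]
[ 0.63514034 -0.13098141  0.2236344 ] 9.15look.py:15: RuntimeWarning: Mean of empty slice
  d=a-np.nanmean(b,axis=1); return np.nanmean(d) if np.isfinite(d).sum()>10 else -1
```

View pics/w10.png

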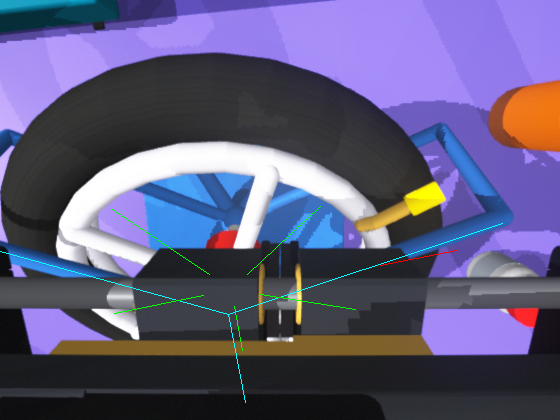

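apply_moves --steps '[{"x":-2,"y":-6,"z":0,"spin":0},{"x":-1,"y":0,"z":-22,"spin":0},{"x":-1,"y":0,"z":-10,"spin":0}]' --grip 0

```text
time_s: 9.45
position: [0.6333, -0.1366, 0.194]
tcp_rot: [[-0.093, 0.053, 0.994], [-0.995, -0.026, -0.092], [0.021, -0.998, 0.055]]
force: [-0.8, 0.4, 0.5]
opening: 0.003
```

```bash
python3 wp.py 58 -43 ; python3 look.py 11
python3 - <<'E'
from h import *
im=imaging.capture('scene')[:,:,::-1]; cv2.imwrite('pics/s11.png',cv2.resize(im[140:290,160:310],(600,600),interpolation=cv2.INTER_CUBIC))
E
```

```text
pos [ 633.3 -136.6  194. ] d to stand-yaw 0.22
-43.0 [ 633.7 -135.4  171.2] d [  0.5   1.2 -22.7]
[ 0.63306712 -0.13664387  0.19323363] 9.5
```

View pics/w11raw.png

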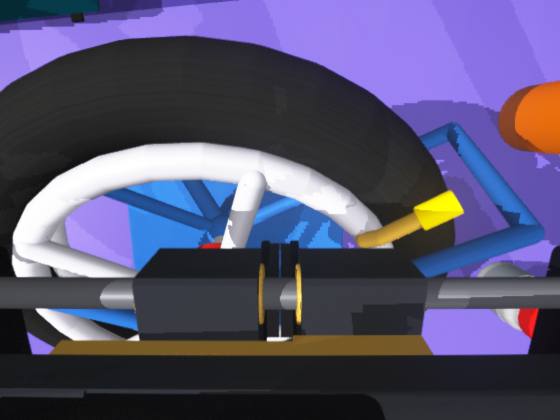

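View pics/s11.png

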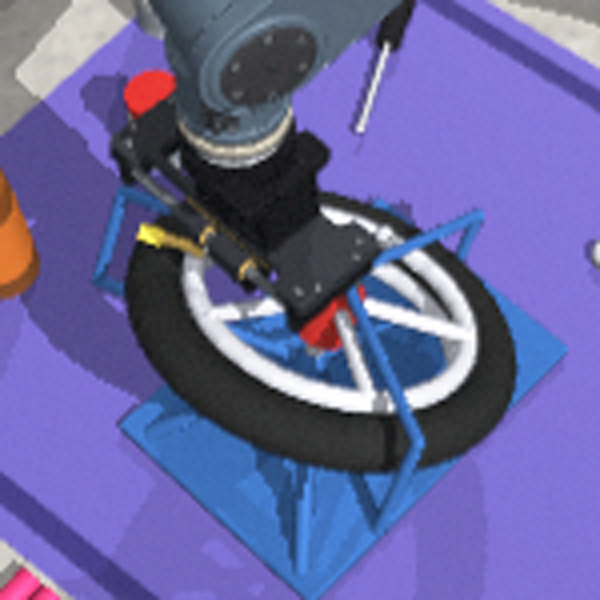

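apply_moves --steps '[{"x":0,"y":0,"z":-15,"spin":0},{"x":-1,"y":0,"z":-7,"spin":0}]' --grip 0

```text
time_s: 9.75
position: [0.6344, -0.1372, 0.1747]
tcp_rot: [[-0.093, 0.058, 0.994], [-0.995, -0.029, -0.091], [0.023, -0.998, 0.06]]
force: [0.7, -0.0, -0.0]
opening: 0.006
```

```bash
python3 wp.py 58 -43 -30 -15 0 10 20
```

```text
pos [ 634.4 -137.2  174.7] d to stand-yaw 0.2
-43.0 [ 633.7 -135.4  171.2] d [-0.7  1.8 -3.5]
-30.0 [ 641.4 -125.5  175.1] d [7.7 9.9 3.9]
-15.0 [ 647.7 -112.   178. ] d [ 6.2 13.5  2.9]
0.0 [650.7 -97.2 179. ] d [ 3.  14.8  1. ]
10.0 [650.9 -87.1 178.6] d [ 0.1 10.1 -0.4]
20.0 [649.5 -77.2 177.3] d [-1.4  9.9 -1.3]
```

apply_moves --steps '[{"x":2,"y":4,"z":-2,"spin":0},{"x":3,"y":5,"z":0,"spin":0},{"x":2,"y":5,"z":0,"spin":0},{"x":2,"y":6,"z":0,"spin":0},{"x":1,"y":7,"z":0,"spin":0},{"x":0,"y":7,"z":-1,"spin":0}]' --grip 0

```text
time_s: 10.35
position: [0.6441, -0.1051, 0.175]
tcp_rot: [[-0.092, 0.056, 0.994], [-0.995, -0.037, -0.09], [0.031, -0.998, 0.059]]
force: [-1.7, -6.1, 3.5]
opening: 0.003
```

```bash
python3 wp.py 58 -10 0 10 20; python3 look.py 12
```

```text
pos [ 644.1 -105.1  175. ] d to stand-yaw 0.14
-10.0 [ 649.1 -107.2  178.6] d [ 4.9 -2.1  3.6]
0.0 [650.7 -97.2 179. ] d [ 1.7 10.   0.4]
10.0 [650.9 -87.1 178.6] d [ 0.1 10.1 -0.4]
20.0 [649.5 -77.2 177.3] d [-1.4  9.9 -1.3]
[ 0.64425263 -0.10325318  0.17483575] 10.4
```

View pics/w12raw.png

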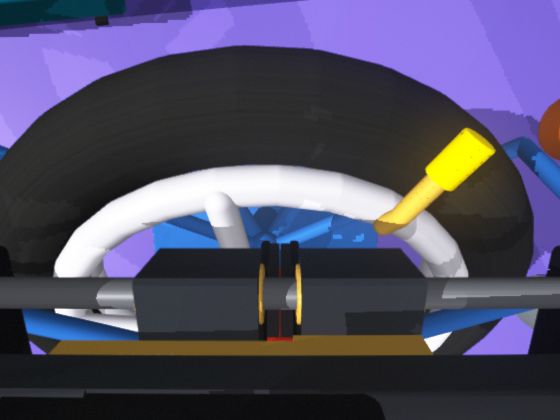

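```bash
cat > stem.py <<'E'
from wp import *
import sys
cam=sys.argv[1]; p=imaging.camera_params(cam)
n=Rst(q[2])@N_; hub=toW(q,face(0,0,.006))
for a in sys.argv[2:]:
    uv=[float(x) for x in a.split(',')]; o,d=ray(p,uv); d=d[0]
    X=o+d*((hub-o)@n)/(d@n); v=Rst(q[2]).T@(X-hub); print(a,'r',np.hypot(v@E_,v@L_).round(4),'ang',np.degrees(np.arctan2(v@L_,v@E_)).round(1),'y',v[1].round(4))
E
python3 stem.py wrist 480,142 385,225
```

```text
480,142 r 0.1502 ang -26.2 y -0.0663
385,225 r 0.1083 ang -24.3 y -0.0445
```

apply_moves --steps '[{"x":2,"y":7,"z":1,"spin":0},{"x":1,"y":7,"z":0,"spin":0},{"x":0,"y":6,"z":0,"spin":0}]' --grip 0

```text
time_s: 10.7
position: [0.6477, -0.085, 0.1753]
tcp_rot: [[-0.09, 0.057, 0.994], [-0.995, -0.041, -0.088], [0.036, -0.998, 0.06]]
force: [-0.3, -4.9, -1.5]
opening: 0.007
```

```bash
python3 wp.py 58 10 20; python3 look.py 13
```

```text
pos [647.7 -85.  175.3] d to stand-yaw 0.03
10.0 [650.9 -87.1 178.6] d [ 3.1 -2.1  3.2]
20.0 [649.5 -77.2 177.3] d [-1.4  9.9 -1.3]
[ 0.64784064 -0.0834373   0.17537001] 10.75
```

View pics/w13raw.png

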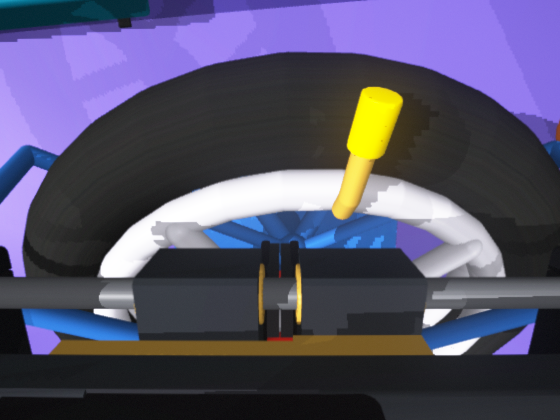

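```bash
python3 stem.py wrist 382,95 343,213
```

```text
382,95 r 0.1522 ang -4.5 y -0.0118
343,213 r 0.1075 ang -3.9 y -0.0073
```

apply_moves --steps '[{"x":0,"y":3,"z":0,"spin":0}]' --grip 0

```text
time_s: 10.85
position: [0.6484, -0.0808, 0.1754]
tcp_rot: [[-0.089, 0.059, 0.994], [-0.995, -0.04, -0.087], [0.035, -0.997, 0.062]]
force: [-0.3, -6.0, -2.5]
opening: 0.0
```

```bash
python3 wp.py 58 20; python3 look.py 14;python3 look.py 14
```

```text
pos [648.4 -80.8 175.4] d to stand-yaw -0.01
20.0 [649.5 -77.2 177.3] d [1.  3.7 1.8]
[ 0.64849861 -0.07985849  0.17542569] 10.9
[ 0.6484449  -0.07975144  0.17538618] 10.95
```

View pics/w14raw.png

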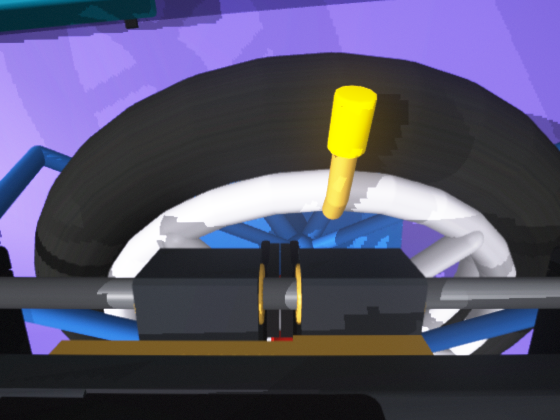

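```bash
python3 stem.py wrist 356,93 333,213
```

```text
356,93 r 0.1525 ang -0.3 y -0.0008
333,213 r 0.1076 ang 0.0 y 0.0001
```

apply_moves --steps '[{"x":0,"y":-7,"z":0,"spin":0},{"x":-1,"y":0,"z":40,"spin":0},{"x":-1,"y":0,"z":50,"spin":0},{"x":-20,"y":0,"z":50,"spin":0},{"x":-40,"y":0,"z":30,"spin":0},{"x":-40,"y":0,"z":0,"spin":0},{"x":-40,"y":0,"z":0,"spin":0},{"x":0,"y":0,"z":0,"spin":0},{"x":0,"y":0,"z":0,"spin":0},{"x":0,"y":0,"z":0,"spin":0}]' --grip 0

```text
time_s: 11.95
position: [0.5043, -0.081, 0.349]
tcp_rot: [[-0.091, 0.067, 0.994], [-0.996, -0.022, -0.09], [0.016, -0.997, 0.069]]
force: [-0.9, -0.1, 0.2]
opening: 0.006
```

```bash
python3 look.py 15
python3 - <<'E'
from h import *
for n in ['scene','top']:
    im=imaging.capture(n)[:,:,::-1]; cv2.imwrite(f'pics/{n}15.png',im)
E
```

```text
[ 0.50475278 -0.08119244  0.34898812] 12.0
```

View pics/w15raw.png

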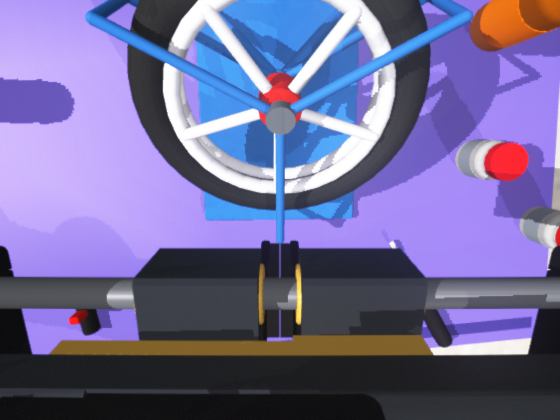

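View pics/scene15.png

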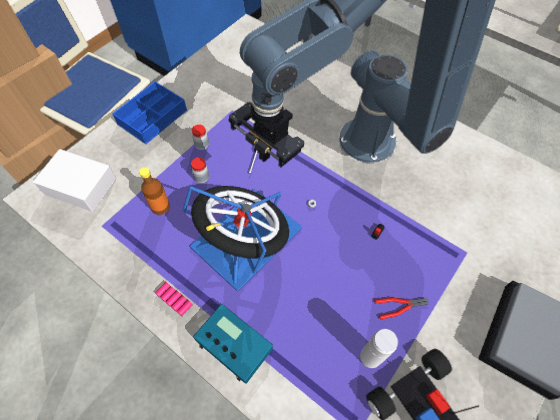

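View pics/top15.png

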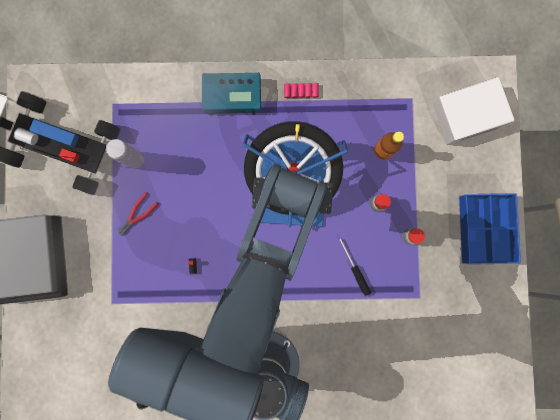

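```bash
python3 stem.py top 297,126; python3 stem.py scene 208,229; python3 stem.py wrist 213,15 350,20
python3 - <<'E'
from h import *
im=cv2.imread('pics/top15.png')[110:180,250:340]; cv2.imwrite('pics/t15z.png',cv2.resize(im,(720,560),interpolation=cv2.INTER_CUBIC))
im=cv2.imread('pics/scene15.png')[180:270,180:300]; cv2.imwrite('pics/s15z.png',cv2.resize(im,(720,540),interpolation=cv2.INTER_CUBIC))
E
```

```text
297,126 r 0.1463 ang -0.4 y -0.001
208,229 r 0.1503 ang 1.2 y 0.0032
213,15 r 0.1016 ang 33.0 y 0.0553
350,20 r 0.0999 ang -34.8 y -0.057
```

View pics/t15z.png

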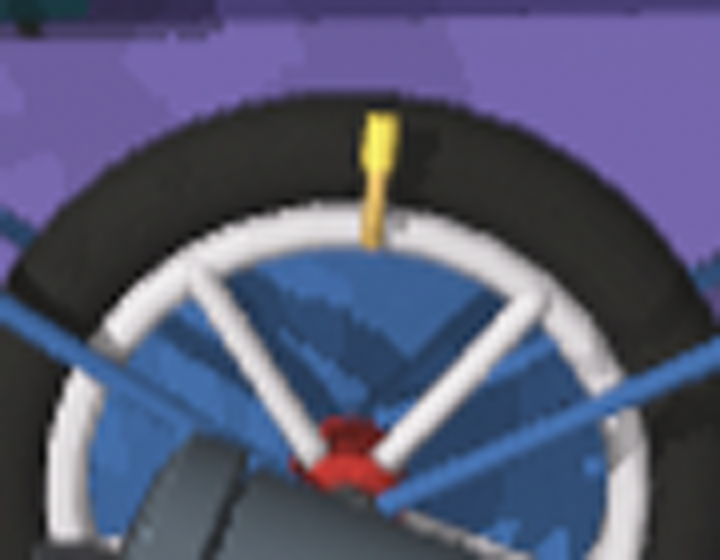

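View pics/s15z.png

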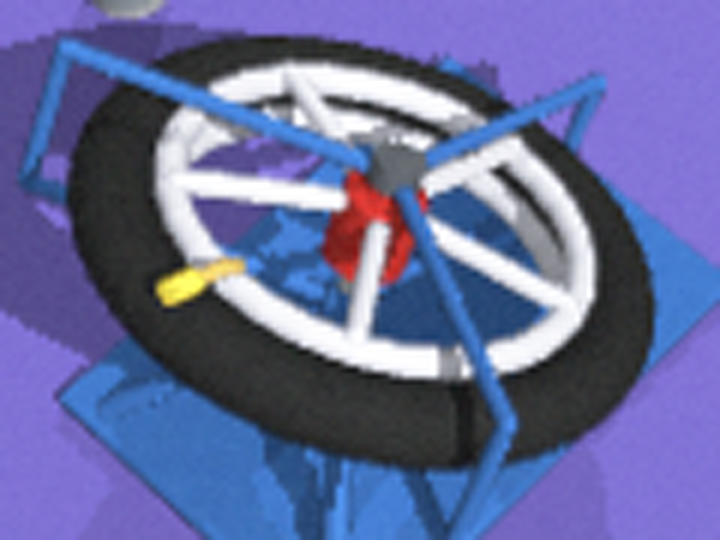

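All views agree that the stem is within about 1° of straight up, and the hand is clear. I'm handing the job in.

```bash
python3 -c "
from rig import job
print(job.hand_in())"
```

```text
the job is handed in; nothing more can be done
None
```

I turned the wheel about 172° counter-clockwise with three pushes, on spoke2, spoke1 and spoke0, and lifted clear between them. The closed fingertips worked in the opening between the 10 and 2 o'clock arms. The job was handed in at about 12 s, and no verdict is reported.

**Stem position:** The top camera put the stem at -0.4° (tip about 1 mm off centre). The scene camera gave +1.2° (about 3 mm), and the wrist camera gave -0.3° just before I let go. The allowance is 20 mm.

**Contact forces:** The tool force read at the end of each move stayed under about 8 N. I saw no sign of touching the tyre or the stem.

**Bystanders:** They look unmoved in the final scene and top pictures. I compared these by eye and did not measure each one.

**Checks that disagreed:**
- My automatic spoke fit in the wrist images was unreliable, so I ignored it and read the stem directly.
- From close up, the stand model was off by about 3–6 mm at the right-hand post. I allowed extra clearance there.
- The tool drifted about 4° off vertical during the run, and the moves could not correct that.

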